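# Walk the light box to the line and set it up for a meter check

### The job

The light box is too heavy and wide to carry: keep it flat on the bench and walk it forward to the red line by shoving its left and right back corners in turn, so that it swings a good ten degrees past square each time (left, right and left again at the least), and finish with its front edge on the line, squared up to it and midway between the two white strips. Then lift every filter cassette out of the wooden case and lay it flat on the glowing top of the light box, inside the rim and not overlapping another. Only when all are on, turn the lamp knob until its white pointer stands at the red mark; leave the jar and the mug where they are.

Things in the scene. Friction and masses are not known exactly. Their poses are not given: they have to be found in the camera images.
- light_box: Heavy grey light box, 2.2 kg give or take 15 %, 110 (its x) x 200 (its y) x 56 mm high. Origin at the centre of its underside; +x is the front, the back (-x) faces the robot. Slides flat under some 5 to 12 N at a corner, 10 to 18 N in the middle; a corner pushed forward swings it about a point some 50 to 80 mm beyond its centre on the other side
- pad_left (a point): Centre of the black rubber pad on the left back corner of the light box: 55 mm behind and 78 mm left (+y) of the box's origin, 26 mm up
- pad_right (a point): The same pad on the right back corner, 78 mm right (-y)
- box_panel (a point): Middle of the glowing top panel of the light box, 48 mm above the bench; a rim 6 mm thick and 8 mm higher surrounds it: 98 x 188 mm clear
- box_front (a point): Middle of the light box's front lower edge: 55 mm ahead (+x) of the box's origin, at bench height
- bench_scale: Flat printed marking on the bench, fixed. Origin at the middle of the near edge of the red stop line; the line (6 mm wide, 290 mm long) lies along its y axis, and its x axis is the direction to walk. Two white strips 125 mm either side (centre lines) run back from the line. Nothing of it stands up.
- diagonal: Short black printed line on the bench beside the red line, fixed on bench_scale: its x axis stands at +45 degrees (counterclockwise from above) to bench_scale's x axis
- filter_case: Open shallow wooden case with blue lining, fixed: 160 x 150 mm outside, walls 6 mm thick and 16 mm high over the bench, inner floor 6 mm over the bench. Origin at the centre of its underside
- lamp_supply: Aluminium lamp supply box, fixed, 130 x 130 x 55 mm, with the knob and its dial in the middle of its top. Origin at the centre of its underside
- lamp_knob (a joint): Turn of the black lamp knob (vertical axis), rad, 0 to 5, growing clockwise seen from above; stays where it is left (friction 0.03 N m). The knob is a disc of radius 22 mm with a bar grip 42 long x 14 thick x 32 mm high on it, top 99 mm above the bench, in line with the pointer
- knob_grip (a point): On the knob's axis, 94 mm above the bench, at the height to grip the bar. The point's x axis runs along the bar, the pointer towards its -x
- pointer_tip (a point): Tip of the knob's white pointer, 33 mm from the knob's axis; turns with the knob
- mark_tip (a point): Inner end of the red mark on the dial, fixed: the pointer tip must come here (33 mm from the knob's axis; within the knob's range)
- amber_jar: Amber jar, 60 mm across, 100 mm high, standing; bystander. Origin at the centre of its underside
- mug: White mug, 76 mm across, 85 mm high, standing; bystander. Origin at the centre of its underside
- filter_1: Black filter cassette with neutral dark grey glass, 80 g: a flat base 50 (its x) x 36 (its y) x 10 mm high with an upright tab in the middle to grip it by, 10 (x) x 24 (y) mm, top 34 mm above the underside. Origin at the centre of the underside. May be absent
- filter_2: Black filter cassette with light grey glass, 80 g: a flat base 50 (its x) x 36 (its y) x 10 mm high with an upright tab in the middle to grip it by, 10 (x) x 24 (y) mm, top 34 mm above the underside. Origin at the centre of the underside. May be absent
- filter_3: Black filter cassette with brown glass, 80 g: a flat base 50 (its x) x 36 (its y) x 10 mm high with an upright tab in the middle to grip it by, 10 (x) x 24 (y) mm, top 34 mm above the underside. Origin at the centre of the underside. May be absent
- filter_4: Black filter cassette with dark green glass, 80 g: a flat base 50 (its x) x 36 (its y) x 10 mm high with an upright tab in the middle to grip it by, 10 (x) x 24 (y) mm, top 34 mm above the underside. Origin at the centre of the underside. May be absent

How it is judged:
By the outcome, as a careful person would: the job done as asked, in the order asked, and still so for the second after the job is handed in, with the robot touching nothing.
Of filter_1, filter_2, filter_3, filter_4 only 2 to 4 are there at a start; the rules pass over those that are not, and their reading is None.
At some moment in a run one of filter_1, filter_2, filter_3, filter_4 may be knocked a few centimetres aside while the robot is not near it.
Once in a run the grip may slacken for a moment while it holds something.
It also fails if it takes over 210 s, if anything falls off the work surface, if the arm or the gripper's body presses on something with over 40 N, if the wrist force passes 120 N, or if a joint passes its speed limit or range.

### The arm

A 6-joint arm with a two-finger parallel gripper is mounted at the origin on the work surface. World frame = base frame: x ahead of the robot, y to its left, z up, the work surface at z = 0. Lengths are in m, angles in rad, forces in N, time in s.
With the tool pointing down it reaches from about 0.425 to 0.925 m from the base axis. Payload 12.5 kg.
Tool frame: the origin (TCP) lies at the very end of the fingers, on their centre line; the grasp point (between the pads) lies 19 mm behind it (bot.tcp_to_grasp is the distance from the TCP to the grasp point, in m); z points along the fingers, y is the line along which they close (so a half turn about z gives the same grasp; the last joint's range is limited). The gripper opens to 85 mm and grips with 20 to 120 N. Pads are 22 mm wide; open, the fingers measure 114 mm over their backs; the gripper's body (76 mm by 85 mm) begins 54 mm behind the grasp point. The pads swing forward as they close: fully open they stand 13 mm farther back than shut.
Start: joints at [1.01, 0.491, 1.559, -0, 1.092, -0.106], TCP at [0.275, 0.561, 0.231] pointing down, gripper open.
Joint ranges: [-3.1, 3.1], [-0.84, 2.19], [0.05, 2.79], [-1.13, 4.28], [0.06, 2.93], [-2.69, 2.69]. Speed limits (rad/s): [2.22, 2.22, 2.79, 3.14, 3.14, 3.14].

### API

Orientations are given as a unit quaternion [w, x, y, z].
In Python, from station import get_obs, snapshot, bot gives the robot as it stands. The module is installed in compiled form; this text tells all that it offers.
- The arm moves only by the tool jog_arm, never from a script. Its arguments are lists of equal length, an entry for each row: "dp": the shift along the world's x, y, z in mm, a list of three; "rot": the turn, a rotation vector about the world's x, y, z in degrees, a list of three. In form: {"dp": [[tx, ty, tz], ...], "rot": [[rx, ry, rz], ...]}. A call has 1 to 20 rows; each row is the pose to reach, as a shift and turn from the pose commanded when the call began; what a row does not reach only later rows make up. A row lasts 1/8 s, in which the tool goes at most 62.5 mm and 10.7 degrees, less where a joint would pass 70% of its speed; a pose out of reach is approached as far as the arm can. A call with a gripper value outside its range is refused whole. "jaw" is the finger opening in mm, from 0 to 85.4, set as the call begins (left out, the last holds). The fingers move at their own pace and stop on an object; "force" is the grip in N (left out, the last holds). Time passes only in rows, so rows that repeat a pose let the fingers close. It gives the time, the measured TCP pose, the force, the opening and the grip force at its end, in the units of the state.
- get_obs(): the state, without advancing time (a new reading comes with each control period).
- snapshot(name): name is "side" or "top"; returns a dict with "frame" (480x640x3 uint8, blue, green, red), "camera_matrix" (3x3 intrinsics, pixels), "k1" (the pictures are not rectified: a ray, as slopes to the right and down, at radius r is drawn at 1 + k1 r^2 times it, then the intrinsics apply), "extrinsics" (4x4, takes a point from camera to world coordinates). Camera axes: x right, y down, z forward; pixel columns grow to the right and rows downward; lengths in m; the calibration is good to about 2 mm. A picture is of the moment at which its call begins. There is no depth.
- bot.finish_job(): hands the job in; it is judged then, once.
The state is a dict: "time": time; "qpos": joint angles; "dq": joint speeds; "tau": joint torques, N m; "ee_pos": TCP position; "eef_rot": TCP orientation; "wrist_force": force on the tool from outside, world axes, zero at the start; "torque": the same for the moment, N m; "width": opening from 0.0 (shut) to 1.0 (fully open); "grip_force": force on a finger pad.
Only numpy, scipy, OpenCV 4.12 (cv2) and the standard library are available. Lean on these libraries where they do the work, as an engineer would, in place of code of your own. Each camera call takes 0.05 s, during which the arm holds its last target. There are 200 camera calls.

## Working session

There is one attempt and no reset: what is moved stays moved. The work goes in short steps, Python scripts to look and compute and a tool call to move; the robot and the scene stay as the last step left them, time stands still between calls to the robot, and variables do not carry over. Pictures are saved under pics/ and viewed, at most 14 in all, crops included, and the job is handed in when it is done.

Besides the shell and the picture viewer there is one more tool, called after "Emit:" as name(argument=value, ...) on one line, values as JSON. jog_arm: Moves the arm, as the interface text tells. Its arguments: {"type":"object","properties":{"dp":{"type":"array","items":{"type":"array","items":{"type":"number"}}},"rot":{"type":"array","items":{"type":"array","items":{"type":"number"}}},"jaw":{"type":"number"},"force":{"type":"number"}},"required":["dp","rot"]}

```bash
mkdir -p pics
cat > h.py <<'E'
import numpy as np,cv2
from station import get_obs,snapshot,bot
def snap(name,fn=None):
    s=snapshot(name)
    if fn: cv2.imwrite('pics/'+fn,s['frame'])
    return s
def ray(s,uv):
    K=np.array(s['camera_matrix']);T=np.array(s['extrinsics'])
    d=np.array([(uv[0]-K[0,2])/K[0,0],(uv[1]-K[1,2])/K[1,1]]);x=d.copy()
    for _ in range(30): x=d/(1+s['k1']*(x@x))
    return T[:3,3],T[:3,:3]@np.array([x[0],x[1],1])
def p2w(s,uv,z):
    o,r=ray(s,uv);return o+r*(z-o[2])/r[2]
def w2p(s,p):
    K=np.array(s['camera_matrix']);T=np.array(s['extrinsics'])
    c=T[:3,:3].T@(np.array(p)-T[:3,3]);x=c[:2]/c[2];x=x*(1+s['k1']*(x@x))
    return np.array([K[0,0]*x[0]+K[0,2],K[1,1]*x[1]+K[1,2]])
E
python3 - <<'E'
from h import *
for n in('top','side'):
    s=snap(n,n+'0.png');print(n,np.round(s['extrinsics'],3).tolist(),np.array(s['camera_matrix']).tolist(),s['k1'])
o=get_obs();print(o)
E
```

```text
top [[0.02, -0.996, 0.089, 0.482], [-1.0, -0.02, 0.003, 0.011], [-0.001, -0.09, -0.996, 1.054], [0.0, 0.0, 0.0, 1.0]] [[482.5019319954458, 0.0, 319.48681991129183], [0.0, 482.5019319954458, 237.8538920264189], [0.0, 0.0, 1.0]] -0.05867125128925873
side [[0.908, -0.257, 0.331, 0.245], [-0.419, -0.514, 0.748, -0.701], [-0.022, -0.818, -0.574, 0.632], [0.0, 0.0, 0.0, 1.0]] [[473.614750054221, 0.0, 323.22733144199594], [0.0, 473.614750054221, 236.55772241225824], [0.0, 0.0, 1.0]] 0.005837129878990832
{'time': 0.1, 'qpos': array([ 1.01037175e+00,  4.91515977e-01,  1.55940505e+00, -4.50204413e-06,
        1.09170263e+00, -1.05616210e-01]), 'dq': array([-0.00121828, -0.00095469, -0.00121432, -0.00031248,  0.00081659,
       -0.00129941]), 'tau': array([ 2.94018435e-03, -6.19448733e+01, -2.62023085e+01, -6.76232071e-05,
        2.93033016e-03,  2.64511391e-05]), 'ee_pos': array([0.27443561, 0.561295  , 0.23077011]), 'eef_rot': array([-1.66629032e-04,  2.25448257e-01,  9.74255007e-01, -4.87830748e-04]), 'wrist_force': array([-0.66107874,  0.52020896,  0.25334619]), 'torque': array([ 0.00086924, -0.02884143, -0.0124409 ]), 'grip_force': 0.0, 'width': 1.00063072159487}
```

View pics/top0.png

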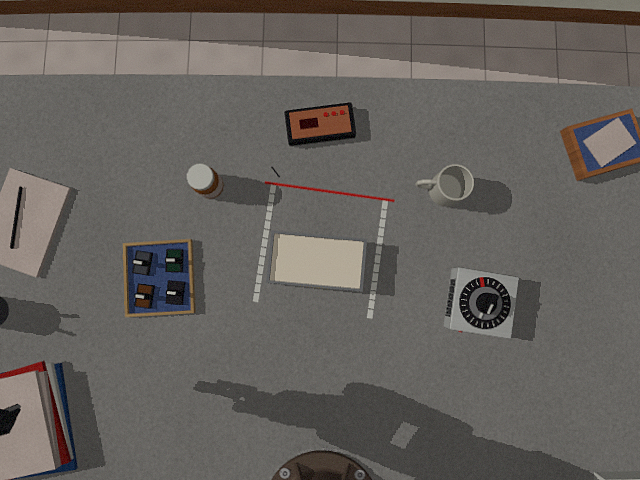

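View pics/side0.png

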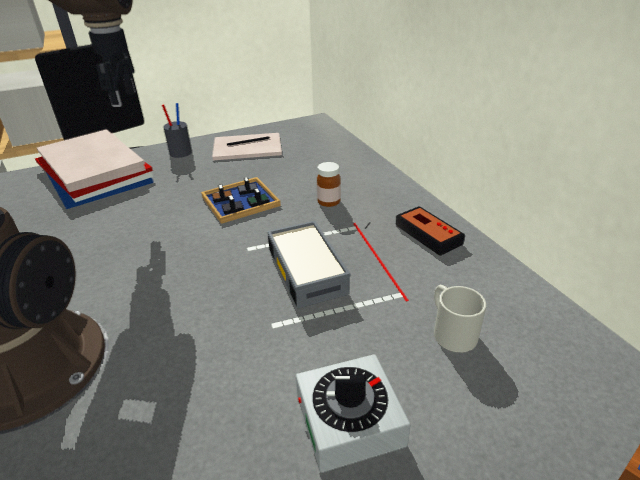

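```bash
cat >> h.py <<'E'
def box(s):
    "pose of light box from the bright panel (visible through the rim at z=.056/.048)"
    f=s['frame'].astype(int);m=((f.min(2)>175)).astype(np.uint8)
    lo=w2p(s,[.75,.2,0]);hi=w2p(s,[.35,-.2,0])
    k=np.zeros_like(m);k[int(lo[1]):int(hi[1]),int(lo[0]):int(hi[0])]=1
    m=cv2.morphologyEx(m*k,cv2.MORPH_OPEN,np.ones((7,7)))
    cs,_=cv2.findContours(m,cv2.RETR_EXTERNAL,cv2.CHAIN_APPROX_NONE)
    c=cv2.convexHull(max(cs,key=cv2.contourArea))[:,0]
    w=np.array([p2w(s,u,.05)[:2] for u in c.astype(float)])
    (cx,cy),(a,b),an=cv2.minAreaRect((w*1000).astype(np.float32))
    if a>b: an+=90;a,b=b,a
    return cx,cy,(an+90)%180-90,a,b   # mm, deg of box x axis
def redline(s):
    f=s['frame'].astype(int);m=(f[:,:,2]>110)&(f[:,:,1]<60)&(f[:,:,0]<60)
    m[:165]=0;m[215:]=0;m[:,:255]=0;m[:,405:]=0
    v,u=np.nonzero(m);w=np.array([p2w(s,q,0)[:2] for q in zip(u.astype(float),v.astype(float))])*1000
    c,(a,b),an=cv2.minAreaRect(w.astype(np.float32))
    return w.mean(0),np.polyfit(w[:,1],w[:,0],1),c,a,b,an
E
python3 - <<'E'
from h import *
s=snap('top');f=s['frame']
print(box(s));print(redline(s))
c1=cv2.resize(f[165:325,245:405],(600,600),interpolation=cv2.INTER_CUBIC);cv2.imwrite('pics/c1.png',c1)
c2=cv2.resize(f[235:320,115:205],(450,425),interpolation=cv2.INTER_CUBIC)
c3=cv2.resize(f[262:347,440:510+20-10],(400,425),interpolation=cv2.INTER_CUBIC)[:, :345]
cv2.imwrite('pics/c2.png',np.hstack([c2,c3]))
E
```

```text
Traceback (most recent call last):
  File "h.py", line 25, in box
    c=cv2.convexHull(max(cs,key=cv2.contourArea))[:,0]
                     ~~~^^^^^^^^^^^^^^^^^^^^^^^^
ValueError: max() iterable argument is empty
```

```bash
python3 - <<'E'
from h import *
s=snap('top');f=s['frame']
print(f[262,320],f[262,285],f[240,320],f[190,330],w2p(s,[.75,.2,0]),w2p(s,[.35,-.2,0]))
E
sed -i 's/f.min(2)>175/f.min(2)>f[:,:,:].max()*0+TH/; s/^def box(s):/TH=150\ndef box(s):/' h.py
python3 - <<'E'
from h import *
s=snap('top');f=s['frame']
c1=cv2.resize(f[165:325,245:405],(600,600),interpolation=cv2.INTER_CUBIC);cv2.imwrite('pics/c1.png',c1)
c2=cv2.resize(f[235:320,115:205],(450,425),interpolation=cv2.INTER_CUBIC)
c3=cv2.resize(f[262:347,440:520],(400,425),interpolation=cv2.INTER_CUBIC)[:, 55:]
cv2.imwrite('pics/c2.png',np.hstack([c2,c3]))
try:print(box(s))
except Exception as e:print(e)
print(redline(s))
E
```

```text
[153 168 179] [153 171 179] [154 170 179] [ 71  69 133] [237.74699612 159.01007127] [416.30091711 344.28452982]
max() iterable argument is empty
(array([680.72740161,  -9.34320985]), array([1.23250575e-01, 6.81878958e+02]), (681.3217163085938, -4.82867431640625), 287.15032958984375, 5.232226848602295, 83.10824584960938)
```

View pics/c1.png

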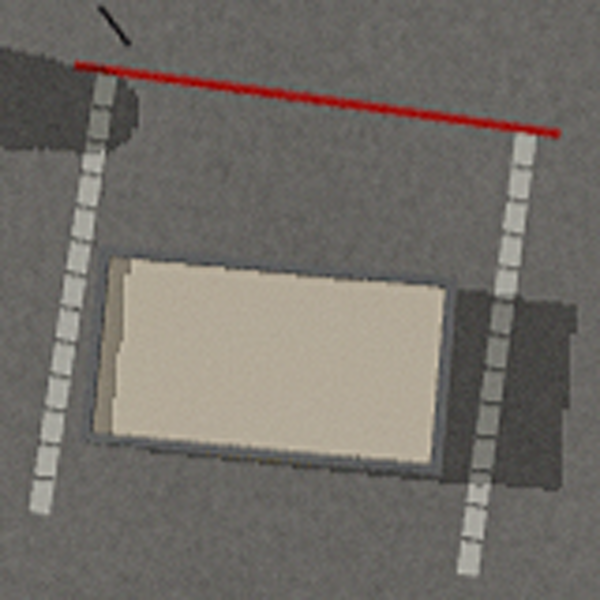

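View pics/c2.png

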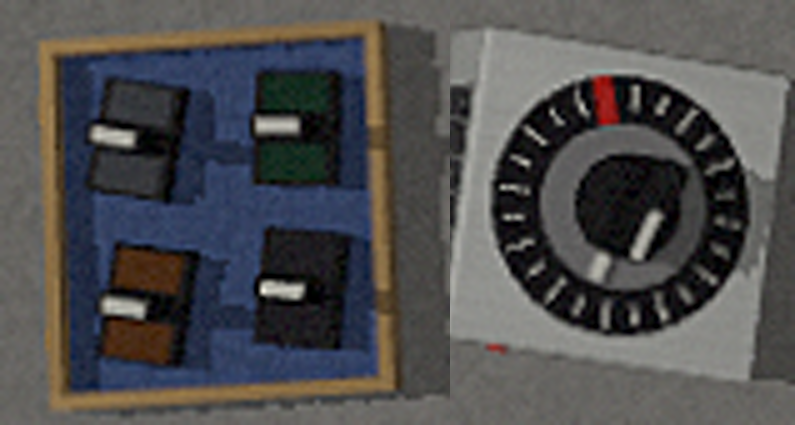

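```bash
python3 - <<'E'
t=open('h.py').read()
t=t.replace("m=((f.min(2)>f[:,:,:].max()*0+TH)).astype(np.uint8)","m=((f[:,:,2]-f[:,:,0]>14)&(f[:,:,2]>85)&(f[:,:,1]>75)).astype(np.uint8)").replace("TH=150\n","")
t=t.replace("np.ones((7,7))","np.ones((5,5))").replace("u,.05)","u,.052)")
t+='''
A=np.deg2rad(-7.03);O=np.array([678.3,-4.4])
def rel(b):
    "box origin in bench_scale frame (want -55,0,0) and box yaw re bench"
    R=np.array([[np.cos(A),-np.sin(A)],[np.sin(A),np.cos(A)]])
    return (R.T@(np.array(b[:2])-O)).round(1),round(b[2]-np.rad2deg(A),2)
def pads(b):
    t=np.deg2rad(b[2]);R=np.array([[np.cos(t),-np.sin(t)],[np.sin(t),np.cos(t)]])
    return [(np.array(b[:2])+R@np.array([-55,q])).round(1).tolist() for q in(78,-78)]
def rep():
    b=box(snap('top'));o=get_obs();print(np.round(b,1).tolist(),rel(b),pads(b),'tcp',np.round(o['ee_pos']*1000,1),'F',np.round(o['wrist_force'],1),round(o['time'],2))
'''
open('h.py','w').write(t)
E
python3 - <<'E'
from h import *
rep();s=snap('top')
for n,p in dict(lineL=(245+76/3.75,165+66/3.75),lineR=(245+560/3.75,165+133/3.75),sL=(245+105/3.75,165+80/3.75),sR=(245+526/3.75,165+140/3.75),sLb=(245+40/3.75,165+510/3.75),sRb=(245+468/3.75,165+573/3.75)).items(): print(n,p2w(s,np.array(p)-.4,0)[:2].round(4))
# outer rim corners
for p in((98,249),(458,284),(87,441),(441,473)): print(p2w(s,(245+p[0]/3.75-.4,165+p[1]/3.75-.4),.056)[:2].round(4))
E
```

```text
[524.6, 19.1, -4.0, 98.5, 187.1] (array([-155.4,    4.5]), np.float64(2.99)) [[475.2, 100.8], [464.2, -54.8]] tcp [274.5 561.4 231.1] F [-0.1 -0.9  0.5] 0.3
lineL [0.6984 0.1376]
lineR [ 0.664  -0.1492]
sL [0.6903 0.1202]
sR [ 0.6594 -0.1291]
sLb [0.4371 0.1507]
sRb [ 0.406  -0.0977]
[0.5841 0.1154]
[ 0.5685 -0.0845]
[0.4778 0.1185]
[ 0.4642 -0.0764]
```

Emit:
jog_arm(dp=[[50, -90, 0], [80, -180, 0], [110, -270, 0], [140, -360, 0], [165, -440, 0], [165, -440, 0]], rot=[[0, 0, 7], [0, 0, 14], [0, 0, 19], [0, 0, 19], [0, 0, 19], [0, 0, 19]], jaw=0, force=40)

```text
time: 1.1
ee_pos: [0.4096, 0.2105, 0.2316]
eef_rot: [0.0, 0.061, 0.998, 0.0]
wrist_force: [0.8, -0.3, 1.2]
width: -0.005
grip_force: 0.0
```

Emit:
jog_arm(dp=[[0, 0, 0], [0, 0, 0]], rot=[[0, 0, 0], [0, 0, 0]])

```text
time: 1.35
ee_pos: [0.4093, 0.2125, 0.2315]
eef_rot: [0.0, 0.062, 0.998, 0.0]
wrist_force: [-0.6, -0.0, -0.4]
width: -0.004
grip_force: 0.0
```

Emit:
jog_arm(dp=[[20, -40, -30], [43, -90, -80], [43, -110, -130], [43, -110, -180], [43, -110, -215], [43, -110, -215], [43, -110, -215]], rot=[[0, 0, 3], [0, 0, 3], [0, 0, 3], [0, 0, 3], [0, 0, 3], [0, 0, 3], [0, 0, 3]])

```text
time: 2.22
ee_pos: [0.4525, 0.1033, 0.0172]
eef_rot: [0.0, 0.035, 0.999, 0.0]
wrist_force: [-0.4, 0.4, -0.8]
width: -0.0
grip_force: 0.0
```

Emit:
jog_arm(dp=[[6, -0.4, 0], [12, -0.8, 0], [17, -1.3, 0], [22, -1.9, 0], [27, -2.5, 0], [32, -3.3, 0], [36, -4, 0], [40, -5, 0], [40, -5, 0], [40, -5, 0]], rot=[[0, 0, 0], [0, 0, 0], [0, 0, -2], [0, 0, -4], [0, 0, -6], [0, 0, -8], [0, 0, -9.5], [0, 0, -11], [0, 0, -11], [0, 0, -11]])

```text
time: 3.48
ee_pos: [0.4907, 0.098, 0.0167]
eef_rot: [-0.002, 0.131, 0.991, -0.0]
wrist_force: [-9.1, 10.0, 2.7]
width: -0.0
grip_force: 5.1
```

```bash
python3 -c "
from h import *
rep()"
```

```text
[538.1, 8.3, -12.5, 98.5, 187.4] (array([-140.7,   -4.6]), np.float64(-5.48)) [[501.3, 96.3], [467.5, -56.0]] tcp [490.7  98.   16.7] F [-8.8  9.4  3.4] 3.52
```

Emit:
jog_arm(dp=[[5, 0, 0], [10, -0.7, 0], [15, -1.5, 0], [20, -2.5, 0], [24, -3.5, 0], [26, -4, 0], [26, -4, 0]], rot=[[0, 0, 0], [0, 0, -2], [0, 0, -4], [0, 0, -6], [0, 0, -7.5], [0, 0, -8], [0, 0, -8]])

```text
time: 4.4
ee_pos: [0.5167, 0.0941, 0.0167]
eef_rot: [-0.002, 0.2, 0.98, -0.0]
wrist_force: [-8.1, 10.0, 2.6]
width: 0.001
grip_force: 5.7
```

```bash
python3 -c "
from h import *
rep()"
```

```text
[549.5, -2.1, -21.6, 98.2, 187.7] (array([-128.1,  -13.4]), np.float64(-14.6)) [[527.2, 90.7], [469.7, -54.3]] tcp [516.7  94.1  16.7] F [-6.7  9.9  3.2] 4.45
```

```bash
cat >> h.py <<'E'
def R2(t):
    t=np.deg2rad(t);return np.array([[np.cos(t),-np.sin(t)],[np.sin(t),np.cos(t)]])
def plan(b,side,piv,ds,off=11,yp=78,tcp0=None):
    "TCP targets (mm) pushing the pad: side +1 left; piv in box frame; ds yaw steps deg"
    C=np.array(b[:2]);P=C+R2(b[2])@np.array(piv)
    tcp0=np.array(get_obs()['ee_pos'][:2])*1000 if tcp0 is None else tcp0
    for d in ds:
        C2=P+R2(d)@(C-P);t=C2+R2(b[2]+d)@np.array([-55-off,side*yp])
        print(d,'tcp',t.round(1),'dp',(t-tcp0).round(1),'rel',rel([*C2,b[2]+d]))
E
python3 - <<'E'
from h import *
b=box(snap('top'))
plan(b,-1,(-28,65),[0],off=25)
plan(b,-1,(-28,65),range(0,28,3),tcp0=np.array([0,0]))
E
```

```text
0 tcp [446.4 -45.1] dp [ -70.3 -139.2] rel (array([-128.1,  -13.4]), np.float64(-14.59))
0 tcp [459.5 -50.2] dp [459.5 -50.2] rel (array([-128.1,  -13.4]), np.float64(-14.59))
3 tcp [465.8 -54.7] dp [465.8 -54.7] rel (array([-124.4,  -12.8]), np.float64(-11.59))
6 tcp [472.4 -58.8] dp [472.4 -58.8] rel (array([-120.8,  -11.9]), np.float64(-8.59))
9 tcp [479.1 -62.5] dp [479.1 -62.5] rel (array([-117.3,  -10.9]), np.float64(-5.59))
12 tcp [486.1 -65.9] dp [486.1 -65.9] rel (array([-113.8,   -9.7]), np.float64(-2.59))
15 tcp [493.2 -69. ] dp [493.2 -69. ] rel (array([-110.3,   -8.3]), np.float64(0.41))
18 tcp [500.5 -71.6] dp [500.5 -71.6] rel (array([-107. ,   -6.7]), np.float64(3.41))
21 tcp [507.9 -73.9] dp [507.9 -73.9] rel (array([-103.7,   -4.9]), np.float64(6.41))
24 tcp [515.4 -75.7] dp [515.4 -75.7] rel (array([-100.5,   -3. ]), np.float64(9.41))
27 tcp [523.  -77.2] dp [523.  -77.2] rel (array([-97.5,  -0.9]), np.float64(12.41))
```

Emit:
jog_arm(dp=[[-14, 6, 0], [-30, 12, 0], [-40, -20, 0], [-50, -55, 0], [-62, -90, 0], [-70, -120, 0], [-71, -139, 0], [-71, -139, 0]], rot=[[0, 0, 0], [0, 0, 0], [0, 0, 1.4], [0, 0, 1.4], [0, 0, 1.4], [0, 0, 1.4], [0, 0, 1.4], [0, 0, 1.4]])

```text
time: 5.5
ee_pos: [0.4468, -0.0463, 0.0166]
eef_rot: [0.0, 0.189, 0.982, 0.0]
wrist_force: [0.0, 1.0, -0.0]
width: -0.001
grip_force: 0.0
```

Emit:
jog_arm(dp=[[7, -2, 0], [12.7, -4, 0], [19, -8.5, 0], [25.6, -12.5, 0], [32.3, -16.2, 0], [39.3, -19.6, 0], [46.4, -22.7, 0], [53.7, -25.3, 0], [61, -27.6, 0], [68.6, -29.4, 0], [68.6, -29.4, 0]], rot=[[0, 0, 0], [0, 0, 0], [0, 0, 3], [0, 0, 6], [0, 0, 9], [0, 0, 12], [0, 0, 15], [0, 0, 18], [0, 0, 21], [0, 0, 24], [0, 0, 24]])

```text
time: 6.88
ee_pos: [0.5142, -0.0746, 0.0163]
eef_rot: [-0.002, -0.021, 1.0, 0.0]
wrist_force: [-10.7, -6.7, 7.0]
width: -0.001
grip_force: 5.5
```

```bash
python3 -c "
from h import *
rep()"
```

```text
[578.5, 3.1, 1.1, 96.5, 186.2] (array([-99.9,  -4.7]), np.float64(8.16)) [[522.0, 80.0], [525.1, -75.9]] tcp [514.2 -74.6  16.3] F [-10.8  -6.7   7.2] 6.92
```

Emit:
jog_arm(dp=[[5, -1, 0], [9.8, -1.8, 0], [9.8, -1.8, 0], [9.8, -1.8, 0]], rot=[[0, 0, 2], [0, 0, 3.8], [0, 0, 3.8], [0, 0, 3.8]])

```text
time: 7.42
ee_pos: [0.5237, -0.0764, 0.0163]
eef_rot: [-0.002, -0.054, 0.999, 0.0]
wrist_force: [-12.3, -6.8, 7.8]
width: -0.002
grip_force: 6.5
```

Run:
```python
from h import *
rep()
b=box(snap('top'))
plan(b,1,(0,-62),[0],off=28)
plan(b,1,(0,-62),range(0,-28,-3),tcp0=np.array([0,0]))
```

```text
[583.2, 4.7, 3.9, 97.7, 187.4] (array([-95.4,  -2.6]), np.float64(10.92)) [[523.1, 78.7], [533.7, -76.9]] tcp [523.8 -76.5  16.3] F [-12.3  -7.3   6.9] 7.47
0 tcp [495.2  76.9] dp [-28.5 153.4] rel (array([-95.4,  -2.6]), np.float64(10.88))
0 tcp [512.2  78. ] dp [512.2  78. ] rel (array([-95.4,  -2.6]), np.float64(10.88))
-3 tcp [519.4  81.8] dp [519.4  81.8] rel (array([-92.2,  -2.1]), np.float64(7.88))
-6 tcp [526.7  85.2] dp [526.7  85.2] rel (array([-89. ,  -1.8]), np.float64(4.88))
-9 tcp [534.3  88.2] dp [534.3  88.2] rel (array([-85.8,  -1.6]), np.float64(1.88))
-12 tcp [541.9  90.7] dp [541.9  90.7] rel (array([-82.5,  -1.5]), np.float64(-1.12))
-15 tcp [549.8  92.9] dp [549.8  92.9] rel (array([-79.3,  -1.7]), np.float64(-4.12))
-18 tcp [557.7  94.7] dp [557.7  94.7] rel (array([-76.,  -2.]), np.float64(-7.12))
-21 tcp [565.7  96. ] dp [565.7  96. ] rel (array([-72.8,  -2.5]), np.float64(-10.12))
-24 tcp [573.7  97. ] dp [573.7  97. ] rel (array([-69.6,  -3.1]), np.float64(-13.12))
-27 tcp [581.8  97.5] dp [581.8  97.5] rel (array([-66.5,  -4. ]), np.float64(-16.12))
```

Emit:
jog_arm(dp=[[3, -0.4, 0], [3, -0.4, 0], [-12, -1, 0], [-28, -1, 0], [-28, 50, 0], [-28, 100, 0], [-28, 140, 0], [-28, 154, 0], [-28, 154, 0]], rot=[[0, 0, 1], [0, 0, 1], [0, 0, 1], [0, 0, 1], [0, 0, 1], [0, 0, 1], [0, 0, 1], [0, 0, 1], [0, 0, 1]])

```text
time: 8.65
ee_pos: [0.4975, 0.0777, 0.0163]
eef_rot: [0.0, -0.063, 0.998, 0.0]
wrist_force: [-0.3, -0.1, -0.9]
width: 0.001
grip_force: 0.0
```

Run:
```python
from h import *
rep()
b=box(snap('top'))
plan(b,1,(0,-58),range(0,-26,-4))
```

```text
[584.7, 5.2, 4.6, 97.7, 187.3] (array([-94.1,  -1.9]), np.float64(11.63)) [[523.6, 78.6], [536.1, -76.9]] tcp [497.6  76.9  16.3] F [ 0.1 -0.   0.1] 8.7
0 tcp [512.3  77.5] dp [14.7  1.1] rel (array([-94.2,  -1.9]), np.float64(11.78))
-4 tcp [521.6  82.5] dp [23.9  6.1] rel (array([-90.3,  -1.2]), np.float64(7.78))
-8 tcp [531.1  86.9] dp [33.5 10.5] rel (array([-86.2,  -0.8]), np.float64(3.78))
-12 tcp [541.   90.7] dp [43.4 14.2] rel (array([-82.2,  -0.7]), np.float64(-0.22))
-16 tcp [551.1  93.7] dp [53.5 17.3] rel (array([-78.1,  -0.9]), np.float64(-4.22))
-20 tcp [561.4  96. ] dp [63.8 19.6] rel (array([-74.1,  -1.3]), np.float64(-8.22))
-24 tcp [571.9  97.6] dp [74.2 21.1] rel (array([-70.1,  -2. ]), np.float64(-12.22))
```

Emit:
jog_arm(dp=[[7, 0.5, 0], [14.5, 1, 0], [19.2, 3.6, 0], [23.9, 6, 0], [28.7, 8.3, 0], [33.5, 10.5, 0], [38.5, 12.4, 0], [43.4, 14.2, 0], [48.5, 15.8, 0], [53.5, 17.3, 0], [58.6, 18.5, 0], [63.8, 19.6, 0], [69, 20.4, 0], [69, 20.4, 0]], rot=[[0, 0, -1.5], [0, 0, -2.5], [0, 0, -4.5], [0, 0, -6.5], [0, 0, -8.5], [0, 0, -10.5], [0, 0, -12.5], [0, 0, -14.5], [0, 0, -16.5], [0, 0, -18.5], [0, 0, -20.5], [0, 0, -22.5], [0, 0, -24.5], [0, 0, -24.5]])

```text
time: 10.5
ee_pos: [0.5649, 0.0977, 0.0162]
eef_rot: [-0.002, 0.152, 0.988, -0.0]
wrist_force: [-10.0, 5.7, 8.5]
width: 0.002
grip_force: 5.9
```

Run:
```python
from h import *
rep()
```

```text
[605.7, 4.0, -16.7, 98.0, 187.6] (array([-73. ,  -0.5]), np.float64(-9.7)) [[575.5, 94.5], [530.6, -54.9]] tcp [564.9  97.7  16.3] F [-11.4   6.    7.6] 10.55
```

Emit:
jog_arm(dp=[[4, 0.5, 0], [8, 1, 0], [8, 1, 0], [-6, 6, 0], [-22, 11, 0], [-30, -30, 0], [-42, -75, 0], [-54, -115, 0], [-62, -145, 0], [-62, -145, 0]], rot=[[0, 0, -1], [0, 0, -2], [0, 0, -2], [0, 0, -2], [0, 0, -2], [0, 0, -2], [0, 0, -2], [0, 0, -2], [0, 0, -2], [0, 0, -2]])

```text
time: 11.8
ee_pos: [0.5042, -0.0492, 0.0164]
eef_rot: [0.0, 0.17, 0.985, 0.0]
wrist_force: [0.3, -0.3, -0.5]
width: 0.003
grip_force: 0.0
```

Run:
```python
from h import *
rep()
b=box(snap('top'))
plan(b,-1,(0,62),range(0,16,2))
```

```text
[608.5, 3.0, -19.5, 98.0, 187.8] (array([-70.2,  -1.2]), np.float64(-12.52)) [[582.8, 94.9], [530.6, -52.1]] tcp [504.5 -48.2  16.4] F [0.2 0.3 0.2] 11.85
0 tcp [520.2 -48.4] dp [15.5 -1. ] rel (array([-70.2,  -1.2]), np.float64(-12.51))
2 tcp [524.1 -52.2] dp [19.4 -4.7] rel (array([-68.1,  -1.6]), np.float64(-10.51))
4 tcp [528.1 -55.8] dp [23.4 -8.3] rel (array([-66.,  -2.]), np.float64(-8.51))
6 tcp [532.3 -59.2] dp [ 27.5 -11.8] rel (array([-63.8,  -2.3]), np.float64(-6.51))
8 tcp [536.5 -62.6] dp [ 31.8 -15.1] rel (array([-61.7,  -2.5]), np.float64(-4.51))
10 tcp [540.9 -65.7] dp [ 36.2 -18.3] rel (array([-59.5,  -2.6]), np.float64(-2.51))
12 tcp [545.4 -68.7] dp [ 40.7 -21.3] rel (array([-57.3,  -2.7]), np.float64(-0.51))
14 tcp [550.  -71.6] dp [ 45.3 -24.1] rel (array([-55.2,  -2.7]), np.float64(1.49))
```

Emit:
jog_arm(dp=[[8, -0.5, 0], [15.5, -1, 0], [19.5, -4.3, 0], [23.6, -7.5, 0], [27.8, -10.5, 0], [32.2, -13.4, 0], [36.7, -16.2, 0], [40, -18, 0], [40, -18, 0]], rot=[[0, 0, 0], [0, 0, 0], [0, 0, 2], [0, 0, 4], [0, 0, 6], [0, 0, 8], [0, 0, 10], [0, 0, 11.5], [0, 0, 11.5]])

```text
time: 13.02
ee_pos: [0.5421, -0.0646, 0.0163]
eef_rot: [-0.003, 0.068, 0.998, 0.0]
wrist_force: [-15.8, -1.6, 11.1]
width: 0.0
grip_force: 7.9
```

Run:
```python
from h import *
rep()
s=snap('top');cv2.imwrite('pics/c3.png',cv2.resize(s['frame'][165:315,235:415],(800,667),interpolation=cv2.INTER_CUBIC)[:600])
```

```text
[619.2, 1.4, -9.0, 97.8, 187.4] (array([-59.4,  -1.5]), np.float64(-1.97)) [[577.1, 87.0], [552.7, -67.0]] tcp [542.1 -64.6  16.3] F [-16.6  -2.4  11.7] 13.07
```

View pics/c3.png

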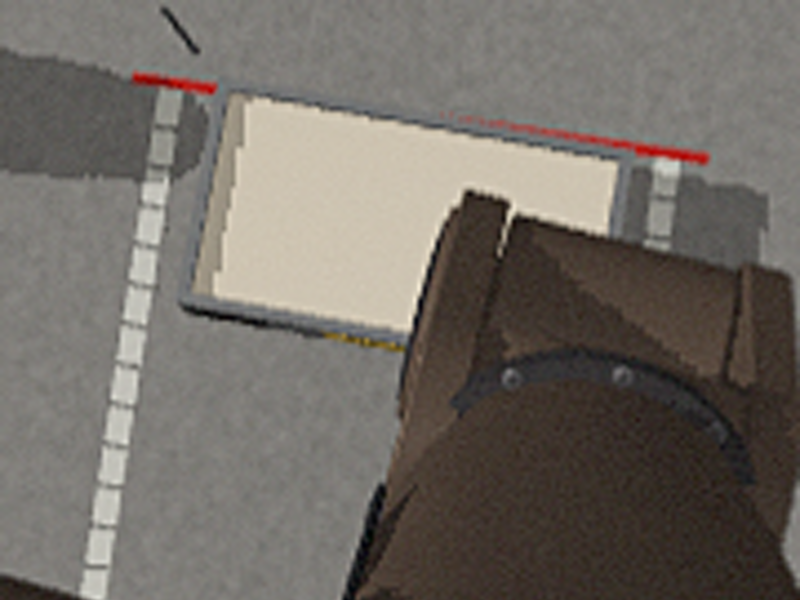

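Emit:
jog_arm(dp=[[4, -1.5, 0], [7.5, -2.8, 0], [7.5, -2.8, 0], [-5, -2, 0], [-22, 0, 0], [-22, 50, 0], [-18, 100, 0], [-8, 152, 0], [-8, 152, 0]], rot=[[0, 0, 1.5], [0, 0, 3], [0, 0, 3], [0, 0, 3], [0, 0, 3], [0, 0, 3], [0, 0, 3], [0, 0, 3], [0, 0, 3]])

```text
time: 14.25
ee_pos: [0.537, 0.09, 0.0163]
eef_rot: [0.001, 0.04, 0.999, 0.0]
wrist_force: [0.3, 0.2, 0.3]
width: 0.003
grip_force: 0.0
```

Run:
```python
from h import *
rep()
b=box(snap('top'))
plan(b,1,(0,-62),[0,-1,-2])
# box outline check: rim top outer corners from calibrated edges
s=snap('top');f=s['frame'].copy()
for z in(.0,.056):
  q=[w2p(s,[*(np.array(b[:2])+R2(b[2])@np.array(c))/1000,z]) for c in((55,100),(55,-100),(-55,-100),(-55,100))]
  print(z,np.round(q,1).tolist())
print('line',[w2p(s,[*((O+R2(-7.03)@np.array([0,y]))/1000),0]).round(1).tolist() for y in(-100,0,100)])
cv2.imwrite('pics/c4.png',cv2.resize(f[165:315,235:415],(800,667),interpolation=cv2.INTER_CUBIC)[:600])
```

```text
[622.9, 2.2, -6.4, 98.3, 187.1] (array([-55.8,  -0.3]), np.float64(0.58)) [[577.0, 85.8], [559.5, -69.2]] tcp [536.6  88.4  16.2] F [ 0.1 -0.8 -0.7] 14.3
0 tcp [566.1  87.1] dp [29.6 -0.2] rel (array([-55.8,  -0.3]), np.float64(0.58))
-1 tcp [568.6  87.9] dp [32.2  0.7] rel (array([-54.7,  -0.3]), np.float64(-0.42))
-2 tcp [571.2  88.7] dp [34.7  1.5] rel (array([-53.6,  -0.3]), np.float64(-1.42))
0.0 [[283.8, 186.8], [373.3, 198.6], [367.2, 247.8], [276.8, 235.8]]
0.056 [[281.8, 181.6], [376.2, 194.1], [369.8, 245.9], [274.4, 233.3]]
line [[373.4, 198.7], [328.7, 192.4], [284.0, 186.1]]
```

View pics/c4.png

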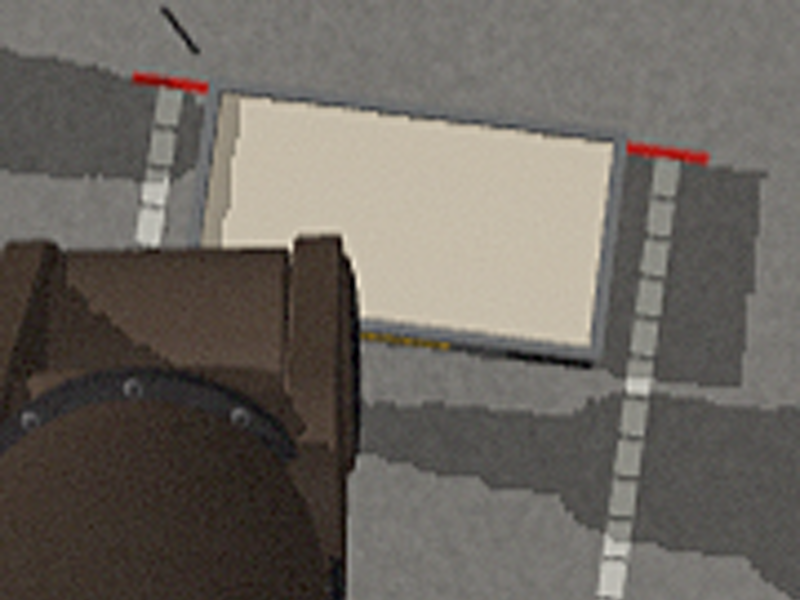

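Emit:
jog_arm(dp=[[-15, 10, 30], [-30, 50, 80], [-50, 100, 120], [-80, 160, 160], [-90, 200, 180], [-90, 220, 180], [-90, 220, 180]], rot=[[0, 0, 0], [0, 0, 0], [0, 0, 0], [0, 0, 0], [0, 0, 0], [0, 0, 0], [0, 0, 0]])

```text
time: 15.28
ee_pos: [0.4467, 0.3068, 0.1966]
eef_rot: [0.0, 0.042, 0.999, 0.0]
wrist_force: [-0.4, -0.2, 0.1]
width: -0.002
grip_force: 0.0
```

Run:
```python
from h import *
rep()
s=snap('top');f=s['frame'];b=box(s)
g=cv2.resize(f[170:260,265:385],(1200,900),interpolation=cv2.INTER_CUBIC)
for z,c in((.056,(0,255,0)),(0,(255,0,255))):
  q=[w2p(s,[*(np.array(b[:2])+R2(b[2])@np.array(k))/1000,z]) for k in((55,100),(55,-100),(-55,-100),(-55,100))]
  cv2.polylines(g,[np.int32((np.array(q)-[265,170]+.5)*10)],True,c,1)
q=[w2p(s,[*((O+R2(-7.03)@np.array([0,y]))/1000),0]) for y in(-145,145)]
cv2.polylines(g,[np.int32((np.array(q)-[265,170]+.5)*10)],False,(255,255,0),1)
cv2.imwrite('pics/c5.png',cv2.resize(g,(800,600)))
```

```text
[623.0, 2.2, -6.3, 97.8, 187.1] (array([-55.7,  -0.2]), np.float64(0.77)) [[576.8, 85.8], [559.8, -69.3]] tcp [446.7 305.9 196.1] F [-1.2 -0.4 -0.7] 15.32
```

View pics/c5.png

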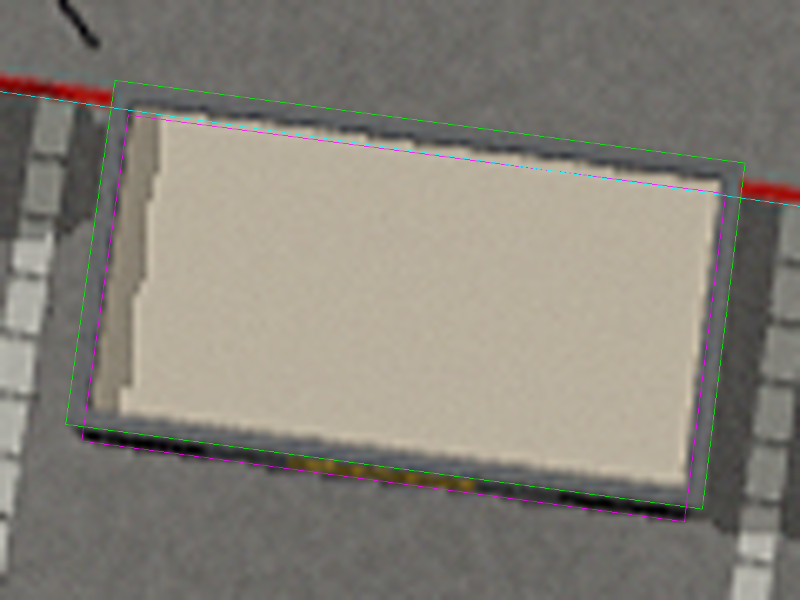

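Emit:
jog_arm(dp=[[10, -60, -20], [40, -120, -60], [60, -170, -100], [75, -210, -150], [90, -218, -180], [100, -219, -180], [110, -219, -180], [115, -219, -180], [119, -219, -180], [122.5, -219, -180], [122.5, -219, -180]], rot=[[0, 0, 0], [0, 0, 0], [0, 0, 0], [0, 0, 0], [0, 0, 0], [0, 0, 0], [0, 0, 0], [0, 0, 0], [0, 0, 0], [0, 0, 0], [0, 0, 0]])

```text
time: 16.75
ee_pos: [0.567, 0.0881, 0.0169]
eef_rot: [-0.002, 0.042, 0.999, -0.0]
wrist_force: [-10.4, 0.4, 8.9]
width: -0.0
grip_force: 5.2
```

Run:
```python
from h import *
rep()
```

```text
[623.1, 2.1, -6.5, 98.4, 187.1] (array([-55.6,  -0.3]), np.float64(0.57)) [[577.2, 85.8], [559.7, -69.2]] tcp [567.   88.1  16.9] F [-10.6   1.1   7.3] 16.8
```

Just touching; 2 mm more, then retreat and measure the filters.

Emit:
jog_arm(dp=[[1.5, 0.3, 0], [2.3, 0.5, 0], [2.3, 0.5, 0], [-10, 5, 0], [-30, 30, 40], [-60, 70, 100], [-90, 120, 150], [-100, 170, 180], [-100, 200, 180], [-100, 200, 180]], rot=[[0, 0, 0], [0, 0, 0], [0, 0, 0], [0, 0, 0], [0, 0, 0], [0, 0, 0], [0, 0, 0], [0, 0, 0], [0, 0, 0], [0, 0, 0]], jaw=36)

```text
time: 18.05
ee_pos: [0.4682, 0.2904, 0.198]
eef_rot: [0.002, 0.04, 0.999, 0.001]
wrist_force: [0.9, -0.2, -0.3]
width: 0.422
grip_force: 0.0
```

Run:
```python
from h import *
rep()
s=snap('top')
# tabs' white tops (z=.040) from the first crop
for n,(p,q,e) in dict(grey=((90,133),(138,138),((112,78),(188,88))),green=((254,125),(300,126),((258,70),(340,72))),brown=((101,307),(148,309),((117,243),(198,252))),dark=((259,289),(306,291),((265,228),(348,235)))).items():
    w=[p2w(s,(115+c[0]/5-.4,235+c[1]/5-.4),z)[:2]*1000 for c,z in((p,.04),(q,.04),(e[0],.016),(e[1],.016))]
    d=w[0]-w[1];d2=w[2]-w[3]
    print(n,((w[0]+w[1])/2).round(1),np.hypot(*d).round(1),'yaw',np.rad2deg(np.arctan2(-d[0],d[1])).round(1),np.rad2deg(np.arctan2(-d2[0],d2[1])).round(1))
f=s['frame'];c2=cv2.resize(f[225:325,110:230],(720,600),interpolation=cv2.INTER_CUBIC);cv2.imwrite('pics/c6.png',c2)
```

```text
[624.5, 1.1, -7.0, 98.1, 187.1] (array([-54. ,  -1.1]), np.float64(0.08)) [[579.4, 85.2], [560.5, -69.6]] tcp [468.2 288.7 197. ] F [-0.8  0.1 -0.2] 18.1
grey [514.8 398.8] 20.9 yaw -4.6 -6.1
green [520.5 328.9] 19.7 yaw 0.0 -0.2
brown [442.2 390.6] 20.2 yaw -0.9 -4.8
dark [451.4 323.5] 20.0 yaw -1.0 -3.4
```

View pics/c6.png

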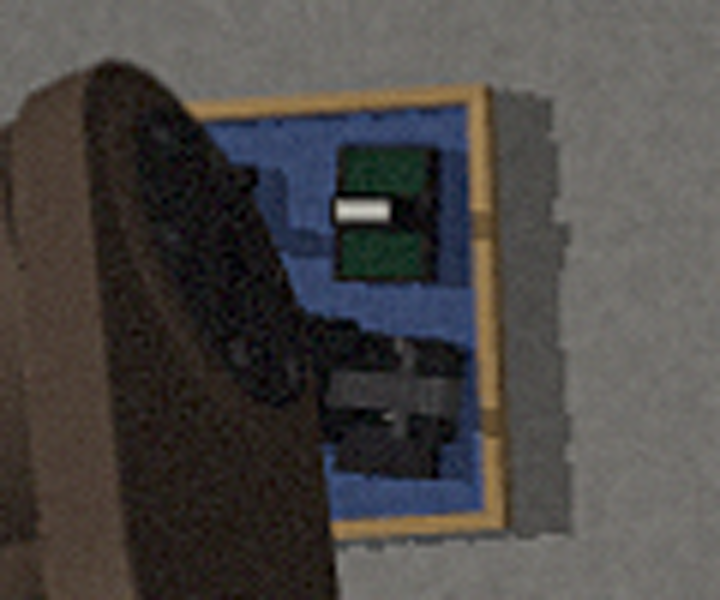

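Emit:
jog_arm(dp=[[6, 4, 0], [12, 9, -10], [18, 14, -20], [24, 19, -30], [30, 24, -50], [36, 29, -70], [42, 34, -90], [52, 40, -97], [52, 40, -97], [52, 40, -97]], rot=[[0, 0, -10], [0, 0, -20], [0, 0, -30], [0, 0, -40], [0, 0, -50], [0, 0, -60], [0, 0, -70], [0, 0, -80], [0, 0, -85.4], [0, 0, -85.4]], jaw=36)

```text
time: 19.4
ee_pos: [0.5211, 0.3262, 0.0987]
eef_rot: [-0.0, 0.709, 0.705, -0.001]
wrist_force: [0.6, 1.2, -0.0]
width: 0.419
grip_force: 0.0
```

Run:
```python
from h import *
rep()
```

```text
[624.5, 1.2, -7.1, 98.3, 187.3] (array([-54.1,  -1.1]), np.float64(-0.04)) [[579.5, 85.3], [560.3, -69.5]] tcp [521.1 326.4  98.9] F [ 0.1  0.1 -1.1] 19.45
```

Emit:
jog_arm(dp=[[-0.5, 2.5, -30], [-0.5, 2.5, -60], [-0.5, 2.5, -72], [-0.5, 2.5, -80], [-0.5, 2.5, -80]], rot=[[0, 0, 0], [0, 0, 0], [0, 0, 0], [0, 0, 0], [0, 0, 0]])

```text
time: 20.08
ee_pos: [0.5207, 0.33, 0.0195]
eef_rot: [0.0, 0.709, 0.706, 0.0]
wrist_force: [-0.4, 0.0, -1.2]
width: 0.419
grip_force: 0.0
```

Emit:
jog_arm(dp=[[0, 0, 0], [0, 0, 0], [0, 0, 0], [0, 0, 0], [0, 0, 20], [0, 0, 50], [0, 0, 80], [0, 0, 80]], rot=[[0, 0, 0], [0, 0, 0], [0, 0, 0], [0, 0, 0], [0, 0, 0], [0, 0, 0], [0, 0, 0], [0, 0, 0]], jaw=0, force=60)

```text
time: 21.08
ee_pos: [0.5215, 0.3306, 0.1025]
eef_rot: [0.001, 0.709, 0.706, 0.002]
wrist_force: [0.4, 0.5, -2.4]
width: 0.103
grip_force: 58.7
```

Emit:
jog_arm(dp=[[5, -40, 10], [20, -90, 20], [35, -140, 20], [50, -190, 20], [65, -240, 20], [80, -290, 20], [90, -340, 15], [94.7, -380, 5], [94.7, -397, 0], [94.7, -397, 0], [94.7, -397, 0]], rot=[[0, 0, 0], [0, 0, -2], [0, 0, -4], [0, 0, -6.8], [0, 0, -6.8], [0, 0, -6.8], [0, 0, -6.8], [0, 0, -6.8], [0, 0, -6.8], [0, 0, -6.8], [0, 0, -6.8]])

```text
time: 22.45
ee_pos: [0.6152, -0.0657, 0.0995]
eef_rot: [-0.0, 0.749, 0.663, 0.0]
wrist_force: [0.1, -0.1, -0.5]
width: 0.103
grip_force: 58.7
```

Run:
```python
from h import *
s=snap('top');f=s['frame'];c2=cv2.resize(f[225:325,110:210],(600,600),interpolation=cv2.INTER_CUBIC);cv2.imwrite('pics/c7.png',c2)
```

```text
(no output)
```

View pics/c7.png

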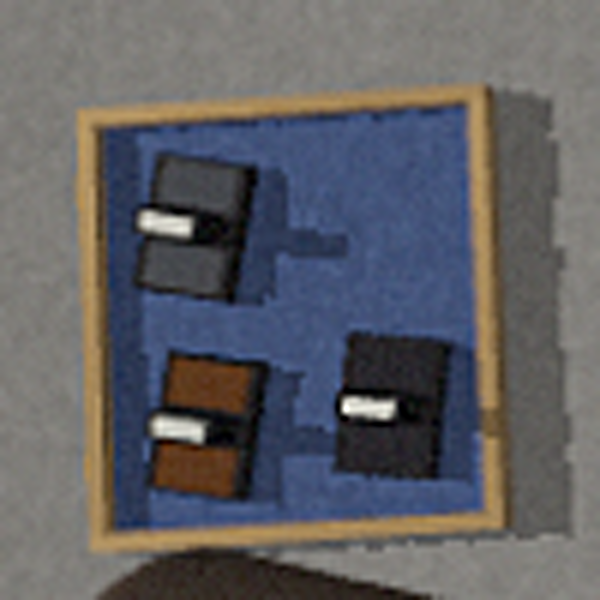

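Emit:
jog_arm(dp=[[1, -0.5, -15], [1, -0.5, -28], [1, -0.5, -35], [1, -0.5, -38], [1, -0.5, -38]], rot=[[0, 0, 0], [0, 0, 0], [0, 0, 0], [0, 0, 0], [0, 0, 0]])

```text
time: 23.12
ee_pos: [0.6163, -0.0675, 0.0612]
eef_rot: [-0.0, 0.749, 0.662, -0.0]
wrist_force: [0.8, -0.4, -0.7]
width: 0.1
grip_force: 58.8
```

Emit:
jog_arm(dp=[[0, 0, 0], [0, 0, 0], [0, 0, 0], [0, 0, 30], [0, 0, 70], [-20, 50, 70], [-40, 110, 70], [-65, 170, 70], [-90, 230, 70], [-115, 280, 70], [-140, 330, 60], [-160, 370, 50], [-165, 389, 40], [-165, 389, 40], [-165, 389, 40]], rot=[[0, 0, 0], [0, 0, 0], [0, 0, 0], [0, 0, 0], [0, 0, 0], [0, 0, 2], [0, 0, 4], [0, 0, 4], [0, 0, 4], [0, 0, 4], [0, 0, 4], [0, 0, 4], [0, 0, 4], [0, 0, 4], [0, 0, 4]], jaw=32)

```text
time: 25.0
ee_pos: [0.452, 0.3208, 0.1014]
eef_rot: [0.0, 0.726, 0.688, 0.0]
wrist_force: [0.5, -0.3, 0.2]
width: 0.376
grip_force: 0.0
```

Run:
```python
from h import *
s=snap('top');f=s['frame'];rep()
c1=cv2.resize(f[160:320,100:420],(800,400),interpolation=cv2.INTER_CUBIC);cv2.imwrite('pics/c8.png',c1)
```

```text
[624.5, 1.1, -6.8, 98.1, 187.1] (array([-54.1,  -1.1]), np.float64(0.21)) [[579.1, 85.1], [560.6, -69.8]] tcp [452.1 320.6 101.6] F [ 0.5 -0.4  0.4] 25.1
```

View pics/c8.png

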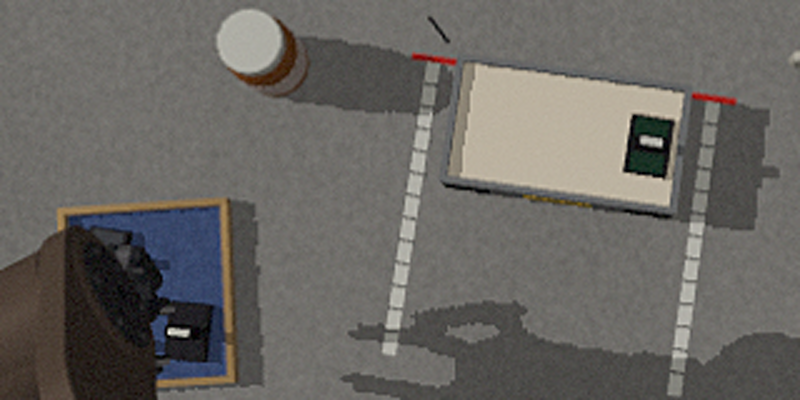

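```bash
cat >> h.py <<'E'
def tabs(s,x0=100,x1=235,y0=215,y1=335,z=.040):
    f=s['frame'][y0:y1,x0:x1].astype(int);m=((f.min(2)>105)&(f.max(2)-f.min(2)<45)).astype(np.uint8)
    n,L,st,c=cv2.connectedComponentsWithStats(m)
    for i in range(1,n):
        if 15<st[i,4]<120:
            v,u=np.nonzero(L==i);p=np.c_[u,v].astype(float);w=np.array([p2w(s,q+[x0,y0],z)[:2]*1000 for q in p])
            e,V=np.linalg.eigh(np.cov(w.T));d=V[:,1]*np.sign(V[1,1])
            print('tab',w.mean(0).round(1),'yaw',np.rad2deg(np.arctan2(-d[0],d[1])).round(1),st[i,4],(p.mean(0)+[x0,y0]).round(1),f[v,u].mean(0).round())
E
python3 -c "
from h import *
tabs(snap('top'));print(get_obs()['ee_pos'])"
```

```text
tab [588.1 449.5] yaw 57.7 40 [116.  226.9] [108. 111. 113.]
tab [585.9 477. ] yaw -87.3 25 [103.4 227.7] [107. 110. 112.]
tab [562.2 461.7] yaw -17.4 17 [109.6 238.8] [107. 111. 113.]
tab [560.4 428.8] yaw 9.9 24 [124.7 240. ] [108. 111. 113.]
tab [521.9 455.3] yaw 45.4 42 [111.5 257.7] [109. 113. 114.]
tab [451.6 324. ] yaw -7.9 26 [170.8 292.5] [166. 176. 176.]
[0.45197051 0.32062498 0.10160261]
```

Emit:
jog_arm(dp=[[-0.4, 3.4, -30], [-0.4, 3.4, -60], [-0.4, 3.4, -74], [-0.4, 3.4, -82], [-0.4, 3.4, -82]], rot=[[0, 0, -1.5], [0, 0, -1.5], [0, 0, -1.5], [0, 0, -1.5], [0, 0, -1.5]])

```text
time: 25.78
ee_pos: [0.4511, 0.3248, 0.0195]
eef_rot: [0.0, 0.735, 0.678, 0.0]
wrist_force: [-0.1, -0.1, 0.2]
width: 0.375
grip_force: 0.0
```

Emit:
jog_arm(dp=[[0, 0, 0], [0, 0, 0], [0, 0, 0], [0, 0, 0], [0, 0, 20], [0, 0, 50], [0, 0, 90], [15, -40, 95], [40, -90, 95], [65, -140, 95], [90, -190, 95], [115, -240, 95], [140, -290, 90], [160, -325, 85], [170, -345, 80], [170, -345, 80], [170, -345, 80]], rot=[[0, 0, 0], [0, 0, 0], [0, 0, 0], [0, 0, 0], [0, 0, 0], [0, 0, 0], [0, 0, 0], [0, 0, -2], [0, 0, -2.4], [0, 0, -2.4], [0, 0, -2.4], [0, 0, -2.4], [0, 0, -2.4], [0, 0, -2.4], [0, 0, -2.4], [0, 0, -2.4], [0, 0, -2.4]], jaw=0, force=60)

```text
time: 27.9
ee_pos: [0.6203, -0.0189, 0.0994]
eef_rot: [-0.0, 0.748, 0.663, -0.0]
wrist_force: [-0.5, -0.0, -0.5]
width: 0.1
grip_force: 58.9
```

```bash
sed -i 's/f.min(2)>105/f.min(2)>140/' h.py; python3 -c "
from h import *
tabs(snap('top'));o=get_obs();print(o['ee_pos'],o['eef_rot'],o['width'])"
```

```text
tab [514.6 398.9] yaw -10.6 23 [137.3 261.8] [187. 197. 198.]
tab [442.2 390.9] yaw -5.3 23 [139.3 296.2] [188. 197. 196.]
[ 0.62039232 -0.01872081  0.09953718] [-1.14030819e-04  7.48276799e-01  6.63386628e-01 -2.54231027e-05] 0.09854025203155273
```

Emit:
jog_arm(dp=[[1.3, -2.7, -15], [1.3, -2.7, -28], [1.3, -2.7, -35], [1.3, -2.7, -38], [1.3, -2.7, -38]], rot=[[0, 0, 0], [0, 0, 0], [0, 0, 0], [0, 0, 0], [0, 0, 0]])

```text
time: 28.58
ee_pos: [0.6222, -0.0227, 0.0612]
eef_rot: [-0.0, 0.749, 0.663, -0.0]
wrist_force: [0.6, -0.0, -1.0]
width: 0.104
grip_force: 59.1
```

Emit:
jog_arm(dp=[[0, 0, 0], [0, 0, 0], [0, 0, 0], [0, 0, 30], [0, 0, 70], [-10, 50, 75], [-25, 110, 75], [-40, 170, 75], [-55, 230, 75], [-70, 290, 70], [-85, 340, 60], [-100, 385, 50], [-107, 410, 40], [-107, 420.6, 40], [-107, 420.6, 40], [-107, 420.6, 40]], rot=[[0, 0, 0], [0, 0, 0], [0, 0, 0], [0, 0, 0], [0, 0, 0], [0, 0, 0], [0, 0, 0], [0, 0, 0], [0, 0, 0], [0, 0, 0], [0, 0, 0], [0, 0, 0], [0, 0, 0], [0, 0, 0], [0, 0, 0], [0, 0, 0]], jaw=32)

```text
time: 30.58
ee_pos: [0.5158, 0.3969, 0.1018]
eef_rot: [0.0, 0.749, 0.662, 0.0]
wrist_force: [0.1, -0.1, -0.1]
width: 0.374
grip_force: 0.0
```

```bash
python3 -c "
from h import *
s=snap('top');print('case');tabs(s);print('box');tabs(s,265,385,170,260,.082);rep()"
```

```text
case
tab [514.4 398.7] yaw -11.3 20 [137.4 261.8] [170. 179. 180.]
tab [442.5 390.9] yaw -5.1 21 [139.4 296. ] [169. 179. 178.]
box
tab [628.9 116.4] yaw 34.0 27 [269.6 207.8] [163. 171. 172.]
tab [621.7 -23.9] yaw -7.3 21 [338.5 212.6] [171. 180. 180.]
tab [613.2 118.5] yaw 83.4 41 [268.3 215.4] [164. 172. 173.]
tab [615.7 -68. ] yaw -6.8 22 [360.1 216. ] [168. 176. 178.]
tab [594.7 120.6] yaw -84.6 39 [267.1 224.4] [165. 173. 174.]
tab [576.7 121.5] yaw 85.7 29 [266.3 233.2] [163. 171. 172.]
tab [558.3 122.3] yaw 88.1 18 [265.7 242.3] [164. 172. 172.]
tab [ 545.5 -105.7] yaw 18.3 26 [378.3 250.8] [165. 172. 174.]
tab [ 533.  -103.4] yaw 21.4 26 [377.1 257. ] [164. 173. 173.]
[624.7, 1.1, -7.0, 98.2, 187.1] (array([-53.9,  -1.1]), np.float64(0.08)) [[579.5, 85.2], [560.6, -69.6]] tcp [515.8 396.9 101.7] F [-0.6 -0.5 -0.7] 30.68
```

Emit:
jog_arm(dp=[[-1.2, 1.8, -30], [-1.2, 1.8, -60], [-1.2, 1.8, -74], [-1.2, 1.8, -82], [-1.2, 1.8, -82]], rot=[[0, 0, -1], [0, 0, -1], [0, 0, -1], [0, 0, -1], [0, 0, -1]])

```text
time: 31.3
ee_pos: [0.5142, 0.3996, 0.0195]
eef_rot: [0.0, 0.755, 0.656, 0.0]
wrist_force: [0.6, 0.6, 0.5]
width: 0.375
grip_force: 0.0
```

Emit:
jog_arm(dp=[[0, 0, 0], [0, 0, 0], [0, 0, 0], [0, 0, 0], [0, 0, 20], [0, 0, 50], [0, 0, 90], [10, -40, 95], [25, -90, 95], [40, -140, 95], [55, -190, 95], [70, -240, 95], [85, -290, 90], [100, -340, 85], [110, -365, 80], [112.5, -375, 80], [112.5, -375, 80], [112.5, -375, 80]], rot=[[0, 0, 0], [0, 0, 0], [0, 0, 0], [0, 0, 0], [0, 0, 0], [0, 0, 0], [0, 0, 0], [0, 0, 1], [0, 0, 1], [0, 0, 1], [0, 0, 1], [0, 0, 1], [0, 0, 1], [0, 0, 1], [0, 0, 1], [0, 0, 1], [0, 0, 1], [0, 0, 1]], jaw=0, force=60)

```text
time: 33.55
ee_pos: [0.6262, 0.0258, 0.0998]
eef_rot: [0.0, 0.748, 0.663, 0.0]
wrist_force: [0.6, 0.8, -1.2]
width: 0.1
grip_force: 59.6
```

```bash
python3 -c "
from h import *
s=snap('top');tabs(s);o=get_obs();print(o['ee_pos'],o['eef_rot'],o['width'])"
```

```text
tab [442.4 391.2] yaw -2.6 22 [139.2 296.1] [188. 198. 197.]
[0.62622497 0.02584935 0.09974078] [7.31771252e-05 7.48258121e-01 6.63407693e-01 1.12442460e-04] 0.10233476209555384
```

Emit:
jog_arm(dp=[[1.2, -2.6, -15], [1.2, -2.6, -28], [1.2, -2.6, -35], [1.2, -2.6, -38], [1.2, -2.6, -38]], rot=[[0, 0, 0], [0, 0, 0], [0, 0, 0], [0, 0, 0], [0, 0, 0]])

```text
time: 34.22
ee_pos: [0.6277, 0.022, 0.0612]
eef_rot: [0.0, 0.749, 0.663, 0.0]
wrist_force: [0.5, -0.6, -0.2]
width: 0.105
grip_force: 59.6
```

Emit:
jog_arm(dp=[[0, 0, 0], [0, 0, 0], [0, 0, 0], [0, 0, 30], [0, 0, 70], [-20, 40, 75], [-45, 90, 75], [-70, 140, 75], [-95, 190, 75], [-120, 240, 70], [-145, 290, 60], [-170, 335, 50], [-185, 360, 40], [-185, 368, 40], [-185, 368, 40], [-185, 368, 40]], rot=[[0, 0, 0], [0, 0, 0], [0, 0, 0], [0, 0, 0], [0, 0, 0], [0, 0, 3], [0, 0, 3], [0, 0, 3], [0, 0, 3], [0, 0, 3], [0, 0, 3], [0, 0, 3], [0, 0, 3], [0, 0, 3], [0, 0, 3], [0, 0, 3]], jaw=32)

```text
time: 36.22
ee_pos: [0.4435, 0.3892, 0.1017]
eef_rot: [0.0, 0.732, 0.682, 0.0]
wrist_force: [-0.7, -0.9, 0.0]
width: 0.378
grip_force: 0.0
```

```bash
python3 -c "
from h import *
s=snap('top');tabs(s);tabs(s,280,370,175,250,.082);o=get_obs();print(o['ee_pos'],o['eef_rot'],o['width'])"
```

```text
tab [442.5 390.9] yaw -5.1 21 [139.4 296. ] [169. 177. 177.]
tab [627.2  21.9] yaw -5.3 22 [316.  209.5] [169. 178. 178.]
tab [621.7 -23.9] yaw -7.3 21 [338.5 212.6] [170. 179. 180.]
tab [615.6 -68.3] yaw -9.4 23 [360.3 216. ] [167. 175. 176.]
[0.44345722 0.38919413 0.10170002] [9.71285960e-05 7.31575369e-01 6.81760516e-01 2.62486971e-04] 0.37292148308275447
```

Last cassette, to slot +68: (632.9, 68.6).

Emit:
jog_arm(dp=[[-1, 1.7, -30], [-1, 1.7, -60], [-1, 1.7, -74], [-1, 1.7, -82], [-1, 1.7, -82]], rot=[[0, 0, -1], [0, 0, -1], [0, 0, -1], [0, 0, -1], [0, 0, -1]])

```text
time: 36.9
ee_pos: [0.4419, 0.3917, 0.0195]
eef_rot: [0.0, 0.737, 0.676, 0.0]
wrist_force: [-0.6, -0.1, 0.0]
width: 0.375
grip_force: 0.0
```

Emit:
jog_arm(dp=[[0, 0, 0], [0, 0, 0], [0, 0, 0], [0, 0, 0], [0, 0, 20], [0, 0, 50], [0, 0, 90], [20, -40, 95], [45, -80, 95], [75, -130, 95], [105, -180, 95], [135, -230, 95], [165, -280, 90], [185, -315, 85], [190.5, -322.5, 80], [190.5, -322.5, 80], [190.5, -322.5, 80]], rot=[[0, 0, 0], [0, 0, 0], [0, 0, 0], [0, 0, 0], [0, 0, 0], [0, 0, 0], [0, 0, 0], [0, 0, -2], [0, 0, -2], [0, 0, -2], [0, 0, -2], [0, 0, -2], [0, 0, -2], [0, 0, -2], [0, 0, -2], [0, 0, -2], [0, 0, -2]], jaw=0, force=60)

```text
time: 39.02
ee_pos: [0.6316, 0.0704, 0.0995]
eef_rot: [-0.0, 0.748, 0.663, -0.0]
wrist_force: [-0.4, 0.3, -1.1]
width: 0.103
grip_force: 59.3
```

Emit:
jog_arm(dp=[[1.3, -2, -15], [1.3, -2, -28], [1.3, -2, -35], [1.3, -2, -38], [1.3, -2, -38]], rot=[[0, 0, 0], [0, 0, 0], [0, 0, 0], [0, 0, 0], [0, 0, 0]])

```text
time: 39.65
ee_pos: [0.6335, 0.0673, 0.0612]
eef_rot: [0.0, 0.749, 0.663, 0.0]
wrist_force: [1.0, 0.7, -0.8]
width: 0.101
grip_force: 59.3
```

Emit:
jog_arm(dp=[[0, 0, 0], [0, 0, 0], [0, 0, 0], [0, 0, 30], [0, 0, 70], [-30, 30, 110], [-70, 60, 130], [-120, 100, 140], [-150, 150, 150], [-150, 180, 150]], rot=[[0, 0, 0], [0, 0, 0], [0, 0, 0], [0, 0, 0], [0, 0, 0], [0, 0, 0], [0, 0, 0], [0, 0, 0], [0, 0, 0], [0, 0, 0]], jaw=40)

```text
time: 40.9
ee_pos: [0.4817, 0.2491, 0.2128]
eef_rot: [0.0, 0.748, 0.664, 0.001]
wrist_force: [1.0, -0.8, -0.2]
width: 0.472
grip_force: 0.0
```

Run:
```python
from h import *
s=snap('top');f=s['frame'];rep();tabs(s,280,370,175,250,.082)
a=cv2.resize(f[170:260,262:392],(520,360),interpolation=cv2.INTER_CUBIC)
k=cv2.resize(f[262:347,440:530],(540,510),interpolation=cv2.INTER_CUBIC)[:,40:490]
g=np.zeros((510,800,3),np.uint8);g[:,350:]=k;g[:242,:350]=cv2.resize(a,(350,242));cv2.imwrite('pics/c9.png',g)
h,w=f.shape[:2];pr=lambda x0,x1,y0,y1:f[y0:y1,x0:x1]
r=pr(440,530,262,347).astype(int);m=(r[:,:,2]>140)&(r[:,:,1]<90);v,u=np.nonzero(m);print('red px',u.mean()+440,v.mean()+262,len(u))
```

```text
[595.3, 4.5, -7.2, 39.5, 186.9] (array([-83.5,  -1.3]), np.float64(-0.14)) [[550.5, 88.8], [531.0, -66.0]] tcp [483.  249.6 211.9] F [-1.1 -1.1 -0.6] 41.0
tab [633.   67.3] yaw -6.4 24 [293.8 206.2] [170. 179. 179.]
tab [627.2  21.9] yaw -5.3 22 [316.  209.5] [174. 183. 184.]
tab [621.7 -23.9] yaw -7.3 21 [338.5 212.6] [176. 185. 185.]
tab [615.6 -68.3] yaw -9.4 23 [360.3 216. ] [171. 179. 181.]
red px 481.6 281.3 30
```

View pics/c9.png

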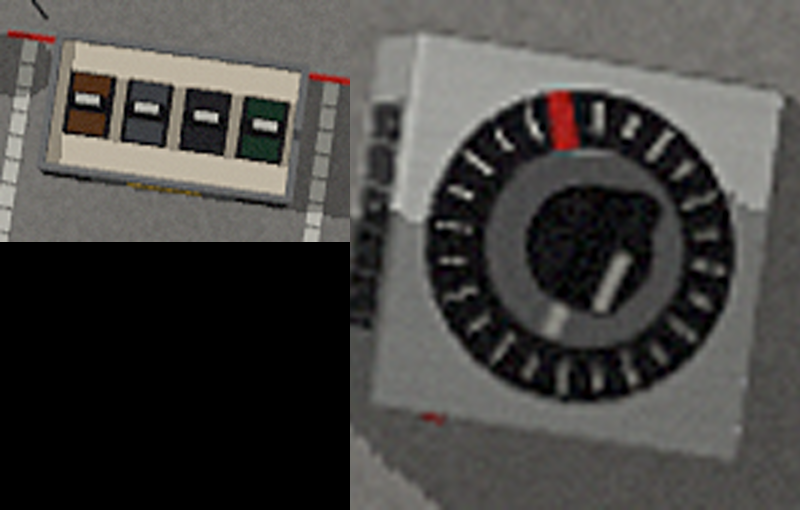

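Run:
```python
from h import *
s=snap('top')
P=lambda c,z:p2w(s,(440+(c[0]-310)/6-.4,262+c[1]/6-.4),z)[:2]*1000
e=[P(c,.056) for c in((425,246),(735,250),(582,90),(580,402))];c=np.array([(e[2]+e[3])[0]/2,(e[0]+e[1])[1]/2]);print('centre',c,e)
print('supply top corners',[P(q,.055).round(1).tolist() for q in((418,33),(784,100),(372,402),(737,460))])
ang=lambda v:np.rad2deg(np.arctan2(v[1],v[0])).round(1)
for n,q,z in(('tip',(553,334),.058),('tipin',(563,308),.058),('mark',(567,150),.056),('markout',(559,92),.056)):
  w=P(q,z);print(n,w.round(1),np.hypot(*(w-c)).round(1),ang(w-c))
a,b=P((626,253),.099),P((601,311),.099);print('bar',a,b,ang(b-a))
```

```text
centre [ 444.33770214 -330.56174115] [array([ 443.33304289, -276.40380069]), array([ 443.53573215, -384.71968161]), array([ 497.82560976, -331.43167898]), array([ 390.84979451, -330.17113785])]
supply top corners [[516.6, -274.4], [495.5, -403.0], [389.8, -258.3], [371.6, -385.3]]
tip [ 414.  -320.2] 32.0 161.1
tipin [ 423.  -323.7] 22.5 162.2
mark [ 477.1 -326. ] 33.0 7.9
markout [ 497.  -323.4] 53.2 7.8
bar [ 443.70235295 -331.07547238] [ 424.58326307 -322.60737604] 156.1
```

Emit:
jog_arm(dp=[[0, -50, 0], [0, -105, 0], [0, -160, 0], [0, -215, 0], [0, -270, 0], [-5, -325, 0], [-10, -380, 0], [-20, -435, 0], [-30, -490, 0], [-38, -540, 0], [-39, -575, -20], [-39, -580.5, -40], [-39, -580.5, -60], [-39, -580.5, -60]], rot=[[0, 0, 8], [0, 0, 16], [0, 0, 24], [0, 0, 32], [0, 0, 40], [0, 0, 48], [0, 0, 56], [0, 0, 64], [0, 0, 72], [0, 0, 78], [0, 0, 78], [0, 0, 78], [0, 0, 78], [0, 0, 78]], jaw=40)

```text
time: 42.8
ee_pos: [0.4432, -0.3337, 0.1501]
eef_rot: [-0.001, 0.165, 0.986, 0.001]
wrist_force: [0.7, -0.8, -0.9]
width: 0.462
grip_force: 0.0
```

Run:
```python
from h import *
o=get_obs();q=o['eef_rot'];print(o['ee_pos'],2*np.rad2deg(np.arctan2(q[2],q[1]))-90,np.rad2deg(o['qpos']).round(1))
```

```text
[ 0.4432011  -0.33366272  0.15010983] 70.96219695644837 [ -43.8   28.2  104.2    0.    47.8 -114.8]
```

Emit:
jog_arm(dp=[[0.8, 2.8, -30], [0.8, 2.8, -55], [0.8, 2.8, -68], [0.8, 2.8, -74], [0.8, 2.8, -74]], rot=[[0, 0, -1], [0, 0, -1], [0, 0, -1], [0, 0, -1], [0, 0, -1]])

```text
time: 43.42
ee_pos: [0.4454, -0.3307, 0.0777]
eef_rot: [0.0, 0.173, 0.985, -0.0]
wrist_force: [-0.6, -0.2, 0.6]
width: 0.468
grip_force: 0.0
```

Emit:
jog_arm(dp=[[0, 0, 0], [0, 0, 0], [0, 0, 0], [0, 0, 0]], rot=[[0, 0, 0], [0, 0, 0], [0, 0, 0], [0, 0, 0]], jaw=0, force=40)

```text
time: 43.92
ee_pos: [0.4454, -0.3296, 0.0782]
eef_rot: [0.0, 0.173, 0.985, 0.0]
wrist_force: [0.9, 6.6, 6.2]
width: 0.157
grip_force: 39.5
```

Emit:
jog_arm(dp=[[-0.5, -0.4, 0], [-0.5, -0.4, 0], [-0.5, -0.4, 0], [-0.5, -0.4, 0], [-0.5, -0.4, 0], [-0.5, -0.4, 0], [-0.5, -0.4, 0], [-0.5, -0.4, 0], [-0.5, -0.4, 0], [-0.5, -0.4, 0]], rot=[[0, 0, -8], [0, 0, -16], [0, 0, -24], [0, 0, -32], [0, 0, -40], [0, 0, -48], [0, 0, -56], [0, 0, -64], [0, 0, -72], [0, 0, -72]])

```text
time: 45.18
ee_pos: [0.4447, -0.33, 0.0782]
eef_rot: [-0.0, 0.72, 0.694, 0.0]
wrist_force: [-0.4, 7.0, 6.9]
width: 0.151
grip_force: 39.8
```

Emit:
jog_arm(dp=[[0, 0, 0], [0, 0, 0], [0, 0, 0], [0, 0, 0], [0, 0, 0], [0, 0, 0], [0, 0, 0], [0, 0, 0], [0, 0, 0], [0, 0, 0], [0, 0, 0], [0, 0, 0]], rot=[[0, 0, -8], [0, 0, -16], [0, 0, -24], [0, 0, -32], [0, 0, -40], [0, 0, -48], [0, 0, -56], [0, 0, -64], [0, 0, -72], [0, 0, -80], [0, 0, -80], [0, 0, -80]])

```text
time: 46.68
ee_pos: [0.4442, -0.3294, 0.0782]
eef_rot: [-0.001, 0.998, 0.07, -0.001]
wrist_force: [-3.1, 9.6, 10.3]
width: 0.159
grip_force: 40.3
```

Emit:
jog_arm(dp=[[0, 0, 0], [0, 0, 0], [0, 0, 0], [0, 0, 40], [0, 0, 90], [-20, 40, 140], [-30, 90, 150], [-30, 150, 150], [-30, 210, 150], [-30, 270, 150], [-30, 330, 150], [-30, 390, 150], [-30, 450, 150]], rot=[[0, 0, 0], [0, 0, 0], [0, 0, 0], [0, 0, 0], [0, 0, 0], [0, 0, 0], [0, 0, 0], [0, 0, 0], [0, 0, 0], [0, 0, 0], [0, 0, 0], [0, 0, 0], [0, 0, 0]], jaw=36)

```text
time: 48.3
ee_pos: [0.4146, 0.121, 0.2276]
eef_rot: [0.0, 0.998, 0.07, 0.0]
wrist_force: [0.9, -0.4, -0.2]
width: 0.421
grip_force: 0.0
```

Run:
```python
from h import *
s=snap('top');f=s['frame'];tabs(s,280,370,175,250,.082);print(get_obs()['ee_pos'])
a=cv2.resize(f[150:260,262:482],(440,220),interpolation=cv2.INTER_CUBIC)
k=cv2.resize(f[262:347,440:530],(540,510),interpolation=cv2.INTER_CUBIC)[:,130:490]
g=np.zeros((510,800,3),np.uint8);g[:,440:]=k;g[:220,:440]=a;cv2.imwrite('pics/c10.png',g)
```

```text
tab [633.1  67.7] yaw -4.0 23 [293.6 206.2] [169. 177. 177.]
tab [627.2  21.9] yaw -5.3 22 [316.  209.5] [171. 179. 180.]
tab [621.7 -23.9] yaw -7.3 21 [338.5 212.6] [173. 181. 182.]
tab [615.6 -68.3] yaw -9.4 23 [360.3 216. ] [168. 176. 178.]
[0.41407348 0.12633016 0.22761478]
```

View pics/c10.png

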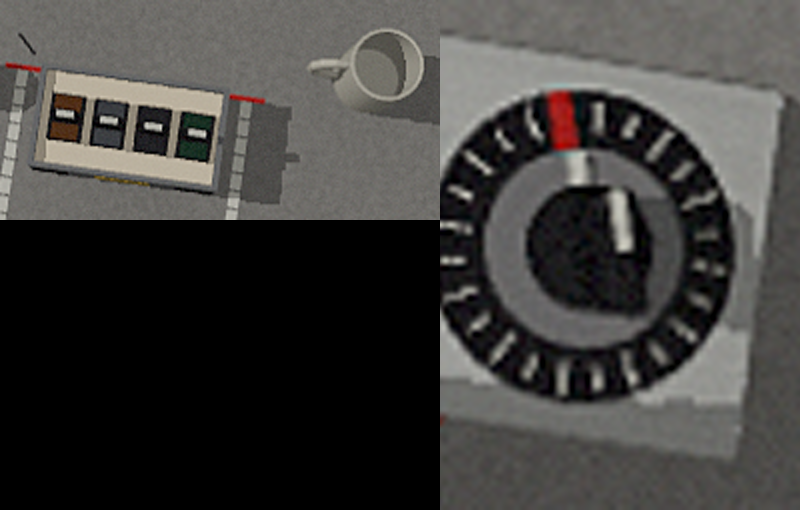

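Run:
```python
from h import *
s=snap('top')
P=lambda c,z:p2w(s,(440+(c[0]-310)/6-.4,262+c[1]/6-.4),z)[:2]*1000
c=np.array([444.,-330.6])
ang=lambda v:np.rad2deg(np.arctan2(v[1],v[0])).round(1)
for z in(.057,.062,.067):
  a,b=P((582.5,184),z),P((577.5,152),z);print(z,ang(b-c),np.hypot(*(b-c)).round(1),'dir',ang(b-a))
a,b=P((626,250),.099),P((617,191),.099);print('bar',a,b,ang(b-a),ang(b-c))
s=snap('side');u=w2p(s,[.444,-.3306,.06]).astype(int);print(u)
f=s['frame'][u[1]-55:u[1]+45,u[0]-65:u[0]+65]
print('mark px predicted',[(w2p(s,[*(c+r*np.array([np.cos(np.deg2rad(7.9)),np.sin(np.deg2rad(7.9))]))/1000,z])-(u-[65,55]))*6 for r,z in((33,.056),(33,.062),(22,.067))])
cv2.imwrite('pics/c11.png',cv2.resize(f,(780,600),interpolation=cv2.INTER_CUBIC))
```

```text
0.057 2.2 32.4 dir 8.7
0.062 5.2 32.6 dir 8.7
0.067 8.1 32.8 dir 8.7
bar [ 444.68678242 -331.08168604] [ 464.0291859  -328.19464171] 8.5 6.8
[349 396]
mark px predicted [array([506.1688089 , 277.00061354]), array([506.99010396, 261.1485954 ]), array([470.71977345, 268.95553917])]
```

View pics/c11.png

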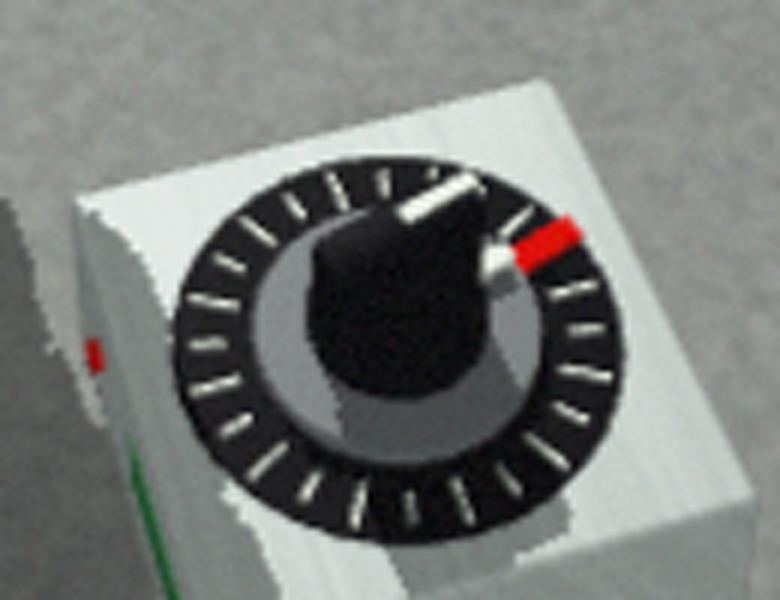

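```bash
python3 -c "
from station import bot
print(bot.finish_job())"
```

```text
the job is handed in; nothing more can be done
None
```

I handed the job in at about 48 s of robot time. The light box was walked left, right, left, right, reaching roughly 12–15° off square on the first three swings. It ended square to the red line, with its front edge about 1 mm past the line's near edge and its centre about 1 mm off midway. All four cassettes lie flat inside the rim without overlapping, the knob pointer is at the red mark to within about 1°, and the arm did not go near the jar or the mug; the hand-in gave no verdict.

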